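Pin the sprung plate clamp of a lab shaker

TASK

Lock the well-plate clamp on the bench shaker: take the red-knobbed pin from the blue holder, put its shank into the red-ringed hole of the yellow clamp wheel, and with it turn the wheel clockwise against its spring until the pin drops into the lock hole underneath, then push it fully home and let go, so that pin and wheel stay locked. Feel for the lock hole gently, never forcing the pin, and leave the grey-knobbed pin, the well plate on the shaker and the other things on the bench where they are.

Things in the scene. Friction and masses are not known exactly. Their poses are not given: they have to be found in the camera images.
- pin_grip (a point): Centre of the red knob of the lock pin (loose, 70 g). The pin stands upright: plain round steel shank 10 mm in diameter and 26 mm long with a chamfered foot (7 mm wide at its end), then a steel collar 26 mm in diameter and 4 mm thick, then the red round knob, 20 mm in diameter and 44 mm tall. This point is 52 mm above the foot, 22 mm below the top of the knob; z along the pin. At the start it stands in one of the holder's two holes, which is 20 mm deep.
- pin_tip (a point): Centre of the foot (lower end) of the lock pin's shank; z along the pin, towards the knob. The shank would bend if pressed with more than 35 N; pushing the pin home takes about 10 N
- spare_grip (a point): Centre of the grey knob of the other pin, the same shape and size as the lock pin; it stands in the holder's other hole, 90 mm away. Not to be disturbed
- holder: Blue fixed block 60 x 150 x 28 mm (x, y, z), origin at the centre of its underside; two holes 12 mm in diameter at y = -45 and +45 mm hold the two pins upright
- shaker: White fixed plate shaker, housing 200 x 280 mm (x, y), 70 mm high, origin at the centre of its underside. The well plate sits on its +y half, the yellow clamp wheel on its -y half. Under the wheel lies a dark steel ring 134 mm in diameter whose flat top is 90 mm above the bench; it has one round lock hole, 13 mm in diameter, 16 mm deep, at the same 42 mm radius as the wheel's hole, seen from above as a black spot between the spokes
- wheel_axis (a point): Point on the upright axis of the clamp wheel at the height of the wheel's top face, 102 mm above the bench. The wheel is yellow, 132 mm in diameter, flat, 10 mm thick, with open gaps between three spokes and a red finger on its rim; 2 mm of air lies between it and the dark ring below
- crank_hole (a point): Centre of the red-ringed through hole in the wheel (13 mm in diameter, 42 mm from the wheel's axis) at the wheel's top face; moves with the wheel. The pin put into it meets the dark ring 12 mm below this point; over the lock hole it goes on down until its collar rests on the wheel, the foot then 26 mm below this point
- wheel (a joint): Angle of the clamp wheel in rad: 0 at rest, growing as it is turned clockwise seen from above, stop at 1.35. A spring always turns it back: about 3 N at the crank hole when at rest, 6 N at 0.9 rad. The crank hole stands over the lock hole somewhere between 0.58 and 1.10 rad; the exact angle differs each time and has to be felt for, or judged by eye and then felt for
- plate: Pale 12-well plate with purple wells, 127 x 85 x 20 mm, loose in its nest on the shaker, origin at the centre of its underside. The wheel's red finger passes 2 mm above it. Not to be disturbed
- stack: Stack of two more purple well plates on the bench, 127 x 85 x 40 mm. Not to be disturbed
- buffer: Clear bottle with an orange cap, 60 mm in diameter, 130 mm tall, upright. Not to be disturbed
- beaker: Clear beaker, 70 mm in diameter, 90 mm tall, upright. Not to be disturbed
- spatula: Spatula with a blue handle, 170 mm long, lying on the bench. Not to be disturbed

How it is judged:
By the outcome, as a careful person would: the job done as asked, in the order asked, and still so for the second after the job is handed in, with the robot touching nothing.
It also fails if it takes over 70 s, if anything falls off the work surface, if the arm or the gripper's body presses on something with over 40 N, if the wrist force passes 120 N, or if a joint passes its speed limit or range.

ROBOT

A 6-joint arm with a two-finger parallel gripper is mounted at the origin on the work surface. World frame = base frame: x ahead of the robot, y to its left, z up, the work surface at z = 0. Lengths are in m, angles in rad, forces in N, time in s.
With the tool pointing down it reaches from about 0.375 to 0.9 m from the base axis. Payload 3.1 kg.
Tool frame: the origin (TCP) lies on the centre line of the jaws, within the pads' length; the fingertips stand 8 mm ahead of it and the grasp point (between the pads) lies 11 mm behind it; z points along the fingers, y is the line along which they close (so a half turn about z gives the same grasp; the last joint's range is limited). The gripper opens to 87 mm and grips with 3 to 60 N. Pads are 19 mm wide; open, the fingers measure 117 mm over their backs; the gripper's body (75 mm by 190 mm) begins 51 mm behind the grasp point.
Start: joints at [1.012, 0.527, 1.433, -0, 1.181, -0.178], TCP at [0.232, 0.58, 0.231] pointing down, gripper open.
Joint ranges: [-3.08, 3.08], [-0.75, 2.2], [0.22, 2.44], [-1.43, 4.57], [0, 2.65], [-2.85, 2.85]. Speed limits (rad/s): [2.79, 2.79, 3.14, 3.14, 3.14, 3.14].

INTERFACE

Orientations are given as a unit quaternion [x, y, z, w].
In Python, from rig import robot gives the robot as it stands. The module is installed in compiled form; this text tells all that it offers.
- The arm moves only by the tool send_rows, never from a script. Its argument "increments" is one flat list of numbers, 7 for each row, row after row: the turn, a rotation vector about the world's x, y, z in rad, then the shift along the world's x, y, z in cm, then the opening, from 0 (shut) to 1 (fully open). A call has 1 to 20 rows; each row shifts and turns the commanded pose from where the row before left it; what a row does not reach is not made up. A row lasts 1/12 s, in which the tool goes at most 41.7 mm and 7.16 degrees, less where a joint would pass 70% of its speed; a pose out of reach is approached as far as the arm can. A call is refused whole if a number of a shift passes 4.17 or a number of a turn 0.125, either way. A call with a gripper value outside its range is refused whole. The fingers move at their own pace and stop on an object; "newtons" is the grip in N (left out, the last holds). Time passes only in rows, so rows that do not move let the fingers close. It gives the time, the measured TCP pose, the force, the opening and the grip force at its end, in the units of the state.
- robot.get_obs(): the state, without advancing time (a new reading comes with each control period).
- robot.camera(name): name is "scene" or "top" or "wrist"; returns a dict with "image" (420x560x3 uint8, red, green, blue), "range_z" (420x560 float32, m along the optical axis (not along the pixel's ray), 0 where there is no reading), "fx", "fy", "cx", "cy" (pixels), "R" (3x3) and "t" (3): a world point X has camera coordinates R X + t. Camera axes: x right, y down, z forward; pixel columns grow to the right and rows downward; lengths in m; the calibration is good to about 2 mm. A picture is of the moment at which its call begins.
- robot.hand_in(): hands the job in; it is judged then, once.
The state is a dict: "time": time; "q": joint angles; "joint_velocities": joint speeds; "joint_torque": joint torques, N m; "position": TCP position; "tool_rot": TCP orientation; "ft_force": force on the tool from outside, world axes, zero at the start; "moment": the same for the moment, N m; "grip_width": finger opening in m; "grip_force": force on a finger pad.
Only numpy, scipy, OpenCV 4.12 (cv2) and the standard library are available. Lean on these libraries where they do the work, as an engineer would, in place of code of your own. Each camera call takes 0.05 s, during which the arm holds its last target. There are 200 camera calls.

## Working session

There is one attempt and no reset: what is moved stays moved. The work goes in short steps, Python scripts to look and compute and a tool call to move; the robot and the scene stay as the last step left them, time stands still between calls to the robot, and variables do not carry over. Pictures are saved under pics/ and viewed, at most 10 in all, crops included, and the job is handed in when it is done.

Besides the shell and the picture viewer there is one more tool, called by a JSON object that holds its "op" and its "data", one argument or row to a line. send_rows: Moves the arm, as the interface text tells. Its arguments: {"type":"object","properties":{"increments":{"type":"array"},"newtons":{"type":"number"}},"required":["increments"]}

```bash
mkdir -p pics; cat > h.py <<'E'
import numpy as np, cv2
from rig import robot
def ray(c,u,v,z):
    R=np.array(c["R"]);t=np.array(c["t"]);o=-R.T@t
    d=R.T@np.array([(u-c["cx"])/c["fx"],(v-c["cy"])/c["fy"],1.]);return o+d*(z-o[2])/d[2]
def save(c,n,crop=None,s=1):
    im=c["image"][:,:,::-1]
    if crop: im=im[crop[1]:crop[3],crop[0]:crop[2]]
    cv2.imwrite("pics/"+n,cv2.resize(im,None,fx=s,fy=s,interpolation=cv2.INTER_CUBIC))
def blobs(c,lo,hi,amin=15):
    hsv=cv2.cvtColor(np.ascontiguousarray(c["image"]),cv2.COLOR_RGB2HSV)
    m=cv2.inRange(hsv,np.array(lo),np.array(hi))
    if lo[0]==0: m|=cv2.inRange(hsv,np.array([172,lo[1],lo[2]]),np.array([180,hi[1],hi[2]]))
    n,l,s,ce=cv2.connectedComponentsWithStats(m)
    return [(s[i].tolist(),ce[i].round(1).tolist()) for i in range(1,n) if s[i][4]>=amin],m
E
python3 - <<'E'
from h import *
c=robot.camera("top");save(c,"top.png",None,1.4)
np.savez("top.npz",**c)
s=robot.camera("scene");save(s,"scene.png")
print(robot.get_obs())
for n,lo,hi in [("red",(0,130,80),(8,255,255)),("yel",(22,120,100),(34,255,255)),("blue",(100,120,60),(125,255,255))]:
    print(n,blobs(c,lo,hi)[0])
print(c["R"],c["t"],c["fx"])
E
```

```text
{'time': 0.1, 'q': array([ 1.01249736e+00,  5.28412295e-01,  1.43372187e+00, -3.92228140e-05,
        1.18141769e+00, -1.78471424e-01]), 'joint_velocities': array([ 0.00032078, -0.0026007 , -0.00289922,  0.00016955,  0.00020151,
        0.00148087]), 'joint_torque': array([ 3.97640624e-04, -4.40980017e+01, -1.77149820e+01,  6.34750491e-02,
        5.32875163e-02, -5.96996142e-05]), 'position': array([0.23135528, 0.57993066, 0.22966209]), 'tool_rot': array([ 1.88766796e-01,  9.82021454e-01, -9.20412238e-04, -3.35844840e-04]), 'ft_force': array([ 0.22299913, -0.39838094, -0.49569969]), 'moment': array([ 0.00660367, -0.00363487,  0.04982175]), 'grip_force': 0.0, 'grip_width': 0.08691094579188097}
red [([215, 107, 38, 6, 108], [232.9, 109.8]), ([210, 110, 11, 8, 34], [213.7, 114.0]), ([251, 113, 14, 2, 20], [256.3, 113.3]), ([294, 202, 11, 10, 58], [299.0, 206.6]), ([414, 225, 12, 10, 81], [419.1, 229.9])]
yel [([267, 162, 57, 56, 912], [296.2, 188.8])]
blue [([88, 63, 83, 88, 4587], [128.1, 106.5]), ([269, 63, 7, 7, 42], [271.9, 66.1]), ([283, 62, 7, 7, 43], [286.1, 65.1]), ([240, 65, 7, 7, 39], [243.4, 68.1]), ([254, 64, 8, 7, 40], [257.5, 67.0]), ([212, 67, 7, 8, 44], [214.9, 70.4]), ([284, 73, 7, 8, 46], [287.0, 76.9]), ([256, 76, 7, 7, 39], [258.6, 79.0]), ([213, 79, 6, 7, 35], [215.6, 82.2]), ([227, 78, 6, 7, 31], [229.5, 81.1]), ([271, 87, 6, 7, 39], [273.6, 90.1]), ([256, 88, 7, 7, 39], [259.4, 91.0]), ([525, 149, 35, 20, 282], [543.9, 158.0]), ([0, 162, 4, 10, 27], [1.0, 166.5]), ([400, 218, 68, 29, 1542], [432.7, 232.0]), ([360, 268, 23, 34, 308], [371.1, 284.3])]
[[ 0.01928009 -0.99978991 -0.00695861]
 [-0.9850688  -0.01780437 -0.17123802]
 [ 0.17107815  0.0101562  -0.98520511]] [0.04387883 0.55739684 1.17299079] 517.992994230738
```

View pics/top.png

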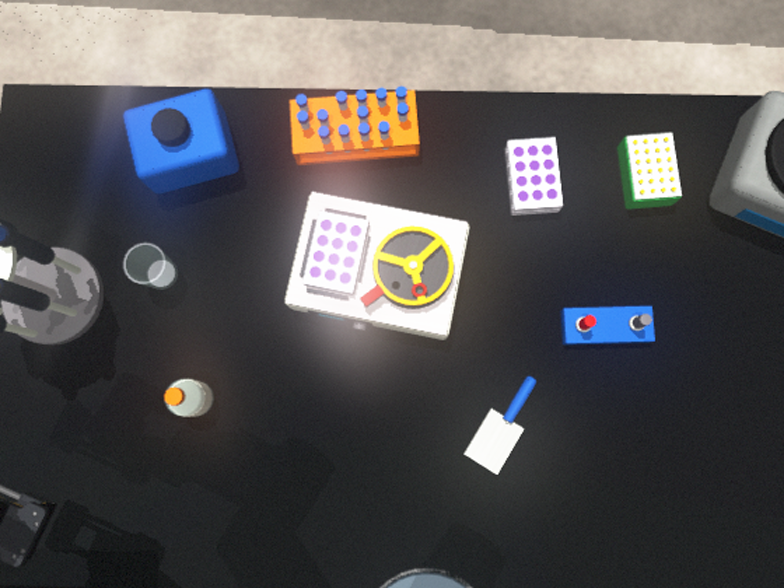

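View pics/scene.png

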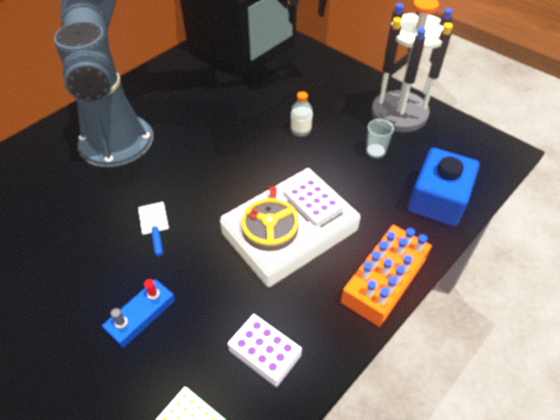

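The top view, in picture pixels at 1.4x, shows the red knob at (588,322) and the grey knob at (643,321). The wheel hub is at (413,265), the red-ringed hole at (419,290) and the black lock hole at (396,285). The scene view agrees, with nothing tall next to the holder or the wheel.

```bash
python3 - <<'E'
from h import *
c=dict(np.load("top.npz"))
_,m=blobs(c,(22,120,100),(34,255,255))
cs,_=cv2.findContours(m,cv2.RETR_EXTERNAL,cv2.CHAIN_APPROX_NONE);k=max(cs,key=cv2.contourArea)
pts=np.array([ray(c,u,v,.102)[:2] for u,v in k[:,0]],np.float32)
(x,y),r=cv2.minEnclosingCircle(pts);print("wheel",x,y,r,"hub",ray(c,295,189.5,.102))
ctr=np.array([x,y])
for n,u,v,z in [("crank",299.5,206.8,.102),("lock",283,203.6,.09)]:
    p=ray(c,u,v,z)[:2];d=p-ctr;print(n,p,np.hypot(*d),np.degrees(np.arctan2(d[1],d[0])))
print("knob",ray(c,419.5,229,.075))
_,m=blobs(c,(100,120,60),(125,255,255));m[:, :395]=0;m[:,470:]=0;m[:210]=0;m[255:]=0
cs,_=cv2.findContours(m,cv2.RETR_EXTERNAL,cv2.CHAIN_APPROX_NONE);k=max(cs,key=cv2.contourArea)
P=np.array([ray(c,u,v,.028)[:2] for u,v in k[:,0]],np.float32);print(cv2.minAreaRect(P))
E
```

```text
wheel 0.5963705778121948 0.03294271603226662 0.06521043926477432 hub [0.59557966 0.03256536 0.102     ]
crank [0.55589807 0.02178245] 0.04198303412015666 -164.58384163549078
lock [0.56481191 0.05930504] 0.04112081821077904 140.1265277291854
knob [ 0.51415457 -0.25375198  0.075     ]
((0.5152847766876221, -0.29859286546707153), (0.0658257007598877, 0.15836100280284882), 2.6170437335968018)
```

{"op": "send_rows", "data": {
  "increments": [0,0,0.04,2,-3.45,0,0.7,0,0,0.04,2,-3.45,0,0.7,0,0,0.04,2,-3.45,0,0.7,0,0,0.04,2,-3.45,0,0.7,0,0,0.04,2,-3.45,0,0.7,0,0,0.04,2,-3.45,0,0.7,0,0,0.04,2,-3.45,0,0.7,0,0,0.04,2,-3.45,0,0.7,0,0,0.03,2,-3.45,0,0.7,0,0,0.03,2,-3.45,0,0.7,0,0,0,2,-3.45,0,0.7,0,0,0,0.5,-3.8,0,0.7,0,0,0,0.5,-3.8,0,0.7,0,0,0,0.5,-3.8,0,0.7,0,0,0,0.5,-3.8,0,0.7,0,0,0,0.5,-3.8,0,0.7,0,0,0,0.5,-3.8,0,0.7,0,0,0,0.5,-3.8,0,0.7,0,0,0,0.5,-3.8,0,0.7,0,0,0,0.5,-3.8,0,0.7]
}}

```text
time: 1.77
position: [0.4963, -0.1429, 0.2303]
tool_rot: [0.0, 1.0, 0.0, -0.0]
ft_force: [1.4, 0.2, -0.3]
grip_width: 0.0604
grip_force: 0.0
```

{"op": "send_rows", "data": {
  "increments": [0,0,0,0.5,-3.8,0,0.7,0,0,0,0.5,-3.8,0,0.7,0,0,0,0.3,-3.5,0,0.7,0,0,0,0,0,0,0.7,0,0,0,0,0,0,0.7,0,0,0,0,0,0,0.7]
}}

```text
time: 2.27
position: [0.5089, -0.2513, 0.2299]
tool_rot: [0.0, 1.0, 0.001, -0.001]
ft_force: [0.4, 0.6, -0.1]
grip_width: 0.0609
grip_force: 0.0
```

```bash
python3 - <<'E'
from h import *
c=robot.camera("wrist");save(c,"w1.png",None,1.2);np.savez("w1.npz",**c)
o=robot.get_obs();print(o["time"],o["position"],o["tool_rot"],o["ft_force"])
b,_=blobs(c,(0,130,80),(8,255,255),60)
for s,ce in b: print(s,ce,ray(c,*ce,.082))
R=np.array(c["R"]);print("cam",-R.T@c["t"],R[2])
E
```

```text
2.3167 [ 0.50896517 -0.2506501   0.23001969] [-3.57060863e-04  9.99999268e-01  8.41697031e-04 -7.92198266e-04] [ 0.11880286 -0.8528532   0.65651911]
cam [ 0.43286627 -0.25247217  0.38410566] [ 0.27918419  0.00203941 -0.9602354 ]
```

View pics/w1.png

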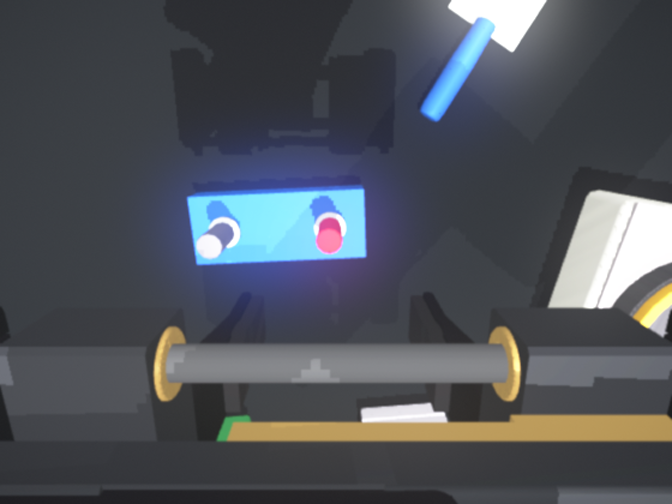

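The wrist view shows the red knob's top at about (329,240) in the picture and the grey one's at (208,246). The fingers are visible below them.

```bash
python3 - <<'E'
from h import *
c=dict(np.load("w1.npz"))
b,m=blobs(c,(165,110,80),(180,255,255),60)
for s,ce in b: print(s,ce)
u,v=329/1.2,240/1.2;print(ray(c,u,v,.082),ray(c,u,229/1.2,.06))
E
```

```text
[265, 182, 19, 28, 402] [274.8, 196.8]
[ 0.51365661 -0.25746055  0.082     ] [ 0.51053019 -0.25777705  0.06      ]
```

{"op": "send_rows", "data": {
  "increments": [0,0,0,0.25,-0.3,-3.5,0.7,0,0,0,0.25,-0.25,-3.5,0.7,0,0,0,0,0,-3.5,0.7,0,0,0,0,0,-3.5,0.7,0,0,0,0,0,-2,0.7,0,0,0,0,0,-1.8,0.7,0,0,0,0,0,0,0.7,0,0,0,0,0,0,0.3,0,0,0,0,0,0,0,0,0,0,0,0,0,0,0,0,0,0,0,0,0,0,0,0,0,0,0,0,0,0,0,0,0,0,0],
  "newtons": 25
}}

```text
time: 3.4
position: [0.5151, -0.2578, 0.0535]
tool_rot: [-0.0, 1.0, -0.001, 0.001]
ft_force: [0.1, 0.2, 0.1]
grip_width: 0.0288
grip_force: 0.0
```

{"op": "send_rows", "data": {
  "increments": [0,0,0,0,0,-0.2,0,0,0,0,0,0,0,0,0,0,0,0,0,0,0,0,0,0,0,0,0,0,0,0,0,0,0,0,0],
  "newtons": 25
}}

```text
time: 3.82
position: [0.5149, -0.2577, 0.0507]
tool_rot: [-0.0, 1.0, -0.0, 0.0]
ft_force: [0.8, 0.6, 2.0]
grip_width: 0.0193
grip_force: 25.0
```

{"op": "send_rows", "data": {
  "increments": [0,0,0,0,0,2,0,0,0,0,0,0,3.5,0,0,0,0,0,0,4,0,0,0,0,0,0,4,0,0,0,0,0,0,2.5,0,0,0,0,1.2,3.5,0,0,0,0,0,1.2,3.5,0,0,0,0,0,1.2,3.5,0,0,0,0,0,1.2,3.5,0,0,0,0,0,1.2,3.5,0,0,0,0,0,1.2,3.5,0,0,0,0,0,1.2,3.5,0,0,0,0,0,0,3.5,0,0,0,0,0,0,0,0,0,0,0,0,0,0,0,0,0,0,0,0,0,0,0,0],
  "newtons": 30
}}

```text
validation failed for argument at $.in...
```

```bash
python3 - <<'E'
from h import *
c=robot.camera("wrist");save(c,"w2.png",None,1.4);np.savez("w2.npz",**c)
o=robot.get_obs();print(o["time"],o["position"],o["ft_force"])
b,m=blobs(c,(165,110,80),(180,255,255),30);print(b)
print(blobs(c,(0,130,80),(8,255,255),30)[0]); print(blobs(c,(22,100,90),(34,255,255),200)[0])
E
```

```text
3.8667 [ 0.51484257 -0.25776285  0.05071562] [ 0.57125762 -0.06838563  2.79067517]
[([258, 242, 46, 45, 1674], [280.6, 266.8])]
[([258, 243, 46, 43, 1593], [280.6, 266.5]), ([267, 320, 28, 5, 39], [280.4, 322.1])]
[([101, 347, 377, 19, 5422], [309.2, 357.6])]
```

View pics/w2.png

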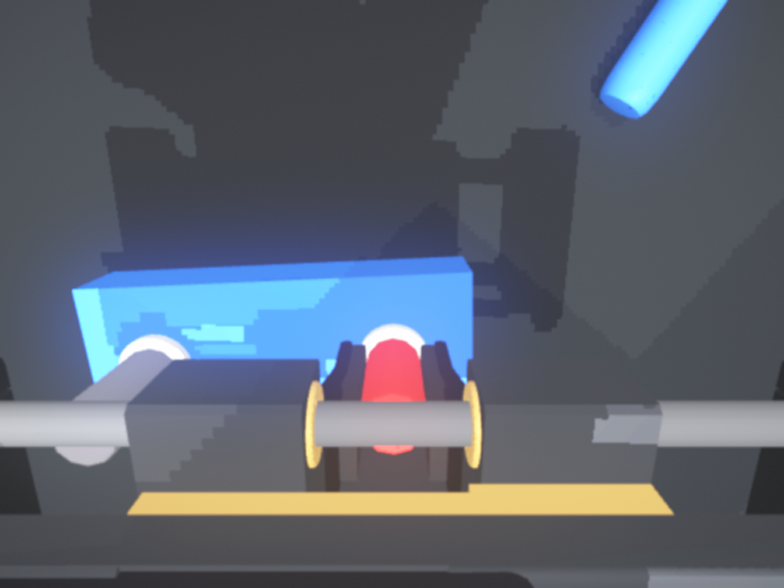

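The call was refused because I miscounted one row, so nothing moved. This view shows the red knob held between the pads at (393,395). I'm sending the move again.

{"op": "send_rows", "data": {
  "increments": [0,0,0,0,0,2,0,0,0,0,0,0,3.5,0,0,0,0,0,0,4,0,0,0,0,0,0,4,0,0,0,0,0,0,2.5,0,0,0,0,1.2,3.5,0,0,0,0,0,1.2,3.5,0,0,0,0,0,1.2,3.5,0,0,0,0,0,1.2,3.5,0,0,0,0,0,1.2,3.5,0,0,0,0,0,1.2,3.5,0,0,0,0,0,1.2,3.5,0,0,0,0,0,0,3.5,0,0,0,0,0,0,0,0,0,0,0,0,0,0,0,0,0,0,0,0,0,0,0],
  "newtons": 30
}}

```text
time: 5.2
position: [0.5982, 0.0224, 0.21]
tool_rot: [-0.001, 1.0, -0.0, -0.001]
ft_force: [1.1, 0.4, 0.1]
grip_width: 0.0193
grip_force: 30.0
```

```bash
python3 - <<'E'
from h import *
c=robot.camera("wrist");save(c,"w3.png",None,1.4);np.savez("w3.npz",**c)
o=robot.get_obs();print(o["time"],o["position"],o["ft_force"],o["grip_width"])
print(blobs(c,(0,130,80),(8,255,255),30)[0]); print(blobs(c,(22,100,90),(34,255,255),200)[0])
E
```

```text
5.25 [0.59832775 0.02166976 0.21018329] [-0.19708074 -0.09127879  0.28914098] 0.019178041668997125
[([357, 116, 52, 48, 1149], [382.5, 139.0]), ([265, 138, 32, 32, 534], [280.8, 153.9]), ([259, 242, 44, 45, 1625], [280.5, 266.4]), ([267, 319, 27, 6, 113], [280.1, 320.7])]
[([307, 122, 25, 17, 267], [319.7, 129.1]), ([247, 168, 132, 88, 3184], [319.4, 214.5]), ([212, 187, 31, 73, 627], [222.3, 225.1])]
```

View pics/w3.png

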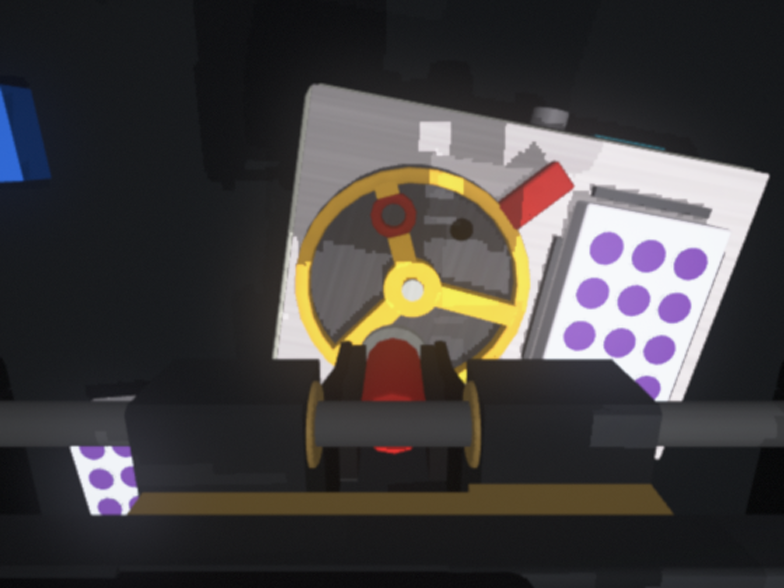

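The wrist view shows, in picture pixels, the crank hole at (393,215), the hub at (412,290) and the lock hole at (461,229). The collar's near edge shows at about (393,328).

```bash
python3 - <<'E'
from h import *
c=dict(np.load("w3.npz"))
g=cv2.cvtColor(c["image"],cv2.COLOR_RGB2GRAY);print(c["image"][226:250,281].tolist())
h=ray(c,294.3,207.1,.104)[:2];k=ray(c,280.8,153.9,.102)[:2];l=ray(c,329.3,163.6,.09)[:2]
a=lambda p:(p,np.hypot(*(p-h)),np.arctan2(*(p-h)[::-1])%6.2832)
print("hub",h,"crank",a(k),"lock",a(l))
for v in (231,233,235,237): print(v,ray(c,280.5,v,.1975),ray(c,280.5,v,.1935))
E
```

```text
[[245, 220, 84], [244, 219, 84], [235, 205, 84], [202, 172, 89], [148, 131, 93], [114, 106, 93], [105, 100, 93], [108, 104, 97], [120, 118, 112], [129, 126, 121], [131, 129, 123], [131, 128, 123], [130, 128, 123], [129, 127, 122], [128, 118, 113], [122, 87, 81], [116, 57, 47], [115, 48, 36], [115, 47, 35], [114, 46, 33], [113, 45, 33], [114, 45, 33], [114, 46, 33], [113, 45, 32]]
hub [0.59744226 0.03220581] crank (array([0.55671877, 0.02170326]), np.float64(0.042055988740672054), np.float64(3.394006463518081)) lock (array([0.56585243, 0.05985572]), np.float64(0.04198135918900034), np.float64(2.422604663047666))
231 [0.58294562 0.02153271 0.1975    ] [0.584406   0.02153416 0.1935    ]
233 [0.58402092 0.02153426 0.1975    ] [0.58550709 0.02153575 0.1935    ]
235 [0.58509987 0.02153581 0.1975    ] [0.58661193 0.02153734 0.1935    ]
237 [0.5861825  0.02153737 0.1975    ] [0.58772053 0.02153893 0.1935    ]
```

{"op": "send_rows", "data": {
  "increments": [0,0,0,-2,0,0,0,0,0,0,-2,0,-2,0,0,0,0,0,0,-2.5,0,0,0,0,0,0,-1.5,0,0,0,0,0,0,0,0,0,0,0,0,0,0,0,0,0,0,0,0,-0.25,0,0,0,0,0,0,-0.25,0,0,0,0,0,0,-0.2,0,0,0,0,0,0,0,0],
  "newtons": 30
}}

```text
time: 6.08
position: [0.5589, 0.0223, 0.1438]
tool_rot: [-0.0, 1.0, -0.0, 0.0]
ft_force: [0.2, 0.4, -1.9]
grip_width: 0.0193
grip_force: 30.0
```

{"op": "send_rows", "data": {
  "increments": [0,0,0,-0.05,0,-0.2,0,0,0,0,0,0,-0.2,0,0,0,0,0,0,-0.1,0,0,0,0,0,0,0,0,0,0,0,0,0,0,0]
}}

```text
time: 6.5
position: [0.5581, 0.0225, 0.1385]
tool_rot: [-0.0, 1.0, 0.0, -0.0]
ft_force: [-0.1, 0.6, -1.0]
grip_width: 0.0193
grip_force: 30.0
```

{"op": "send_rows", "data": {
  "increments": [0,0,0,0,0,-0.2,0,0,0,0,0,0,-0.15,0,0,0,0,0,0,0,0,0,0,0,0,0,0,0]
}}

```text
time: 6.83
position: [0.558, 0.0225, 0.1349]
tool_rot: [-0.0, 1.0, 0.0, -0.0]
ft_force: [0.5, 0.4, -1.6]
grip_width: 0.0193
grip_force: 30.0
```

```bash
python3 - <<'E'
from h import *
o=robot.get_obs();P=o["position"];print(o["time"],P,o["ft_force"])
h=np.array([.5974+.0012,.0322+.0003]);r=.042   # hub in TCP frame (pin sits ~1mm behind TCP)
d=P[:2]-h;print(np.hypot(*d),np.arctan2(d[1],d[0])%6.2832)
p0=P[:2]
for th in np.arange(.1,1.2,.1):
    a=3.394-th; q=h+r*np.array([np.cos(a),np.sin(a)]); print(round(th,2),((q-p0)*100).round(2)); p0=q
E
```

```text
6.8333 [0.55804727 0.02247346 0.1348671 ] [ 0.54664309  0.37669817 -1.55249055]
0.041773856586664486 3.38399329222077
0.1 [-0.1   0.37]
0.2 [-0.04  0.42]
0.3 [-0.    0.42]
0.4 [0.04 0.42]
0.5 [0.08 0.41]
0.6 [0.12 0.4 ]
0.7 [0.16 0.39]
0.8 [0.2  0.37]
0.9 [0.24 0.35]
1.0 [0.27 0.32]
1.1 [0.3  0.29]
```

{"op": "send_rows", "data": {
  "increments": [0,0,0,-0.1,0.37,0,0,0,0,0,-0.04,0.42,0,0,0,0,0,0,0.42,0,0,0,0,0,0.04,0.42,0,0,0,0,0,0,0,0,0],
  "newtons": 40
}}

```text
time: 7.25
position: [0.5573, 0.0382, 0.1352]
tool_rot: [-0.001, 1.0, -0.001, 0.0]
ft_force: [-0.1, -4.3, -1.0]
grip_width: 0.0193
grip_force: 40.0
```

{"op": "send_rows", "data": {
  "increments": [0,0,0,0.08,0.41,0,0,0,0,0,0.12,0.4,0,0,0,0,0,0.16,0.39,0,0,0,0,0,0.2,0.37,0,0,0,0,0,0.24,0.35,0,0,0,0,0,0,0,0,0,0,0,0,0,0,0,0]
}}

```text
time: 7.83
position: [0.5638, 0.057, 0.1349]
tool_rot: [-0.001, 1.0, -0.001, -0.002]
ft_force: [-2.7, -5.2, 1.0]
grip_width: 0.0194
grip_force: 40.0
```

```bash
python3 - <<'E'
from h import *
o=robot.get_obs();P=o["position"];print(P,o["ft_force"],o["tool_rot"])
c=robot.camera("wrist");save(c,"w4.png",(150,80,480,330),2)
E
```

```text
[0.56384637 0.05698097 0.13487263] [-2.67188559 -5.18364199  0.9985877 ] [-7.32788141e-04  9.99997758e-01 -1.12895209e-03 -1.63490094e-03]
```

View pics/w4.png

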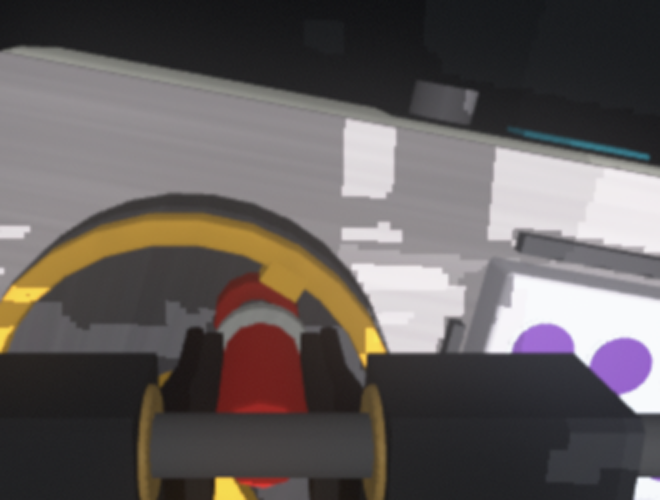

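The crop shows the pin's collar over the red ring at (255,300), and the wheel has turned with it. Now I'll lower it to a light touch.

{"op": "send_rows", "data": {
  "increments": [0,0,0,0,0,-0.1,0,0,0,0,0,0,-0.1,0,0,0,0,0,0,0,0,0,0,0,0,0,0,0]
}}

```text
time: 8.22
position: [0.5636, 0.057, 0.1332]
tool_rot: [-0.001, 1.0, -0.001, -0.002]
ft_force: [-3.0, -5.1, 2.6]
grip_width: 0.0189
grip_force: 40.0
```

{"op": "send_rows", "data": {
  "increments": [0,0,0,0,0,-0.05,0,0,0,0,0.07,0.1,0,0,0,0,0,0,0,0,0,0,0,0,0,0,0,0]
}}

```text
time: 8.55
position: [0.5644, 0.058, 0.1328]
tool_rot: [-0.001, 1.0, -0.001, -0.002]
ft_force: [-2.2, -5.7, 2.4]
grip_width: 0.0195
grip_force: 40.0
```

{"op": "send_rows", "data": {
  "increments": [0,0,0,0,0,-0.05,0,0,0,0,0.08,0.1,0,0,0,0,0,0,0,-0.05,0,0,0,0,0,0,0,0,0,0,0,0,0,0,0]
}}

```text
time: 8.97
position: [0.5651, 0.059, 0.1319]
tool_rot: [-0.001, 1.0, -0.001, -0.002]
ft_force: [-2.7, -5.3, 2.6]
grip_width: 0.019
grip_force: 40.0
```

{"op": "send_rows", "data": {
  "increments": [0,0,0,0.08,0.1,0,0,0,0,0,0,0,-0.1,0,0,0,0,0,0,-0.1,0,0,0,0,0,0,0,0,0,0,0,0,0,0,0]
}}

```text
time: 9.38
position: [0.5658, 0.06, 0.1297]
tool_rot: [-0.001, 1.0, -0.001, -0.002]
ft_force: [-2.3, -5.2, 3.4]
grip_width: 0.019
grip_force: 40.0
```

{"op": "send_rows", "data": {
  "increments": [0,0,0,0,0,-0.15,0,0,0,0,0,0,-0.15,0,0,0,0,0,0,-0.1,0,0,0,0,0,0,0,0,0,0,0,0,0,0,0]
}}

```text
time: 9.8
position: [0.5658, 0.06, 0.1257]
tool_rot: [-0.001, 1.0, -0.001, -0.002]
ft_force: [-3.0, -6.0, 1.9]
grip_width: 0.0192
grip_force: 40.0
```

{"op": "send_rows", "data": {
  "increments": [0,0,0,0,0,-0.15,0,0,0,0,0,0,-0.15,0,0,0,0,0,0,-0.15,0,0,0,0,0,0,0,0,0,0,0,0,0,0,0]
}}

```text
time: 10.22
position: [0.5658, 0.06, 0.1211]
tool_rot: [-0.001, 1.0, -0.001, -0.002]
ft_force: [-2.3, -6.0, 2.4]
grip_width: 0.0189
grip_force: 40.0
```

{"op": "send_rows", "data": {
  "increments": [0,0,0,0,0,-0.1,0,0,0,0,0,0,-0.1,0,0,0,0,0,0,0,0,0,0,0,0,0,0,0]
}}

```text
time: 10.55
position: [0.5658, 0.0601, 0.1192]
tool_rot: [-0.001, 1.0, -0.001, -0.002]
ft_force: [-3.1, -5.5, 2.2]
grip_width: 0.0191
grip_force: 40.0
```

{"op": "send_rows", "data": {
  "increments": [0,0,0,0,0,-0.1,0,0,0,0,0,0,0,0,0,0,0,0,0,0,0]
}}

```text
time: 10.8
position: [0.5659, 0.0601, 0.1187]
tool_rot: [-0.001, 1.0, -0.001, -0.002]
ft_force: [-3.9, -4.8, 5.9]
grip_width: 0.0191
grip_force: 40.0
```

Contact has begun. I'll press to just over 10 N.

{"op": "send_rows", "data": {
  "increments": [0,0,0,0,0,-0.1,0,0,0,0,0,0,0,0,0,0,0,0,0,0,0]
}}

```text
time: 11.05
position: [0.566, 0.0602, 0.1187]
tool_rot: [-0.0, 1.0, -0.001, -0.001]
ft_force: [-4.6, -4.5, 11.9]
grip_width: 0.0192
grip_force: 40.0
```

{"op": "send_rows", "data": {
  "increments": [0,0,0,0,0,-0.08,0,0,0,0,0,0,0,0,0,0,0,0,0,0,0]
}}

```text
time: 11.3
position: [0.566, 0.0603, 0.1186]
tool_rot: [-0.0, 1.0, -0.001, -0.001]
ft_force: [-5.8, -4.1, 15.5]
grip_width: 0.0191
grip_force: 40.0
```

{"op": "send_rows", "data": {
  "increments": [0,0,0,0,0,0.2,0,0,0,0,-0.06,-0.08,0,0,0,0,0,0,0,0,0,0,0,0,0,0,0,0],
  "newtons": 15
}}

```text
time: 11.63
position: [0.5659, 0.0599, 0.1186]
tool_rot: [-0.0, 1.0, -0.0, -0.001]
ft_force: [-3.8, -4.1, 5.8]
grip_width: 0.0199
grip_force: 15.0
```

{"op": "send_rows", "data": {
  "increments": [0,0,0,-0.06,-0.08,0.05,0,0,0,0,0,0,0,0,0,0,0,0,0,0,0]
}}

```text
time: 11.88
position: [0.5658, 0.0597, 0.1186]
tool_rot: [-0.0, 1.0, 0.0, -0.001]
ft_force: [-2.6, -1.7, 2.3]
grip_width: 0.0193
grip_force: 15.0
```

Forces are small, so I'll open and look before retreating.

{"op": "send_rows", "data": {
  "increments": [0,0,0,0,0,0,0.3,0,0,0,0,0,0,0.45,0,0,0,0,0,0,0.6,0,0,0,0,0,0,0.6,0,0,0,0,0,0,0.6,0,0,0,0,0,1,0.6,0,0,0,0,0,2,0.6,0,0,0,0,0,3,0.6,0,0,0,0,0,3,0.6,0,0,0,0,0,3,0.6,0,0,0,0,0,0,0.6,0,0,0,0,0,0,0.6]
}}

```text
time: 12.88
position: [0.5677, 0.0593, 0.2415]
tool_rot: [-0.0, 1.0, -0.0, 0.003]
ft_force: [-0.4, 0.0, -1.3]
grip_width: 0.0522
grip_force: 0.0
```

```bash
python3 - <<'E'
from h import *
o=robot.get_obs();print(o["time"],o["position"],o["ft_force"],o["grip_width"])
s=robot.camera("scene");a=s["image"][130:300,190:390,::-1]
w=robot.camera("wrist")["image"][60:330,130:480,::-1]
cv2.imwrite("pics/f.png",np.hstack([cv2.resize(a,(430,366),interpolation=2),cv2.resize(w,(366,366))]))
E
```

```text
12.8833 [0.56768747 0.05934864 0.24154092] [-0.35426953  0.04111005 -1.28962442] 0.052184271852814774
```

View pics/f.png

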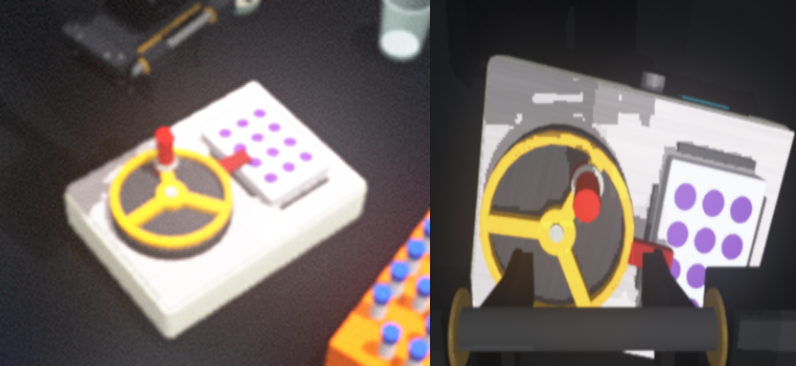

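The pin stands upright at (165,147) with its collar on the wheel. The wheel is held turned, with its finger over the plate edge, and the plate hasn't moved. The gripper is clear.

```bash
python3 -c "
from rig import robot
print(robot.hand_in())"
```

```text
the job is handed in; nothing more can be done
None
```

The red-knobbed pin is fully home in the lock hole, the wheel stayed locked after I let go, and the job was handed in at about 13 s on the robot's clock, with no verdict shown.

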